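# Tip a loaded parts bin over the sill of its rack and spring it home

### The job

The loose bin of bolts belongs in the empty bay of the plywood rack, beside its twin. Tip its leading end up, rest that end on the rack's sill with its other end still on the bench, let go, and push the bin in over the sill from behind; then press it in against the spring pad and down, so that its tail drops behind the sill and it lies flat, held tight by the spring. Feel your way, with no more than about 20 N on the sill and the pad, don't tip the bin steeply, and leave the twin bin and the tools round about where they are.

Things in the scene. Friction and masses are not known exactly. Their poses are not given: they have to be found in the camera images.
- bin_mid (a point): Centre, half-way up, of the loose bin, an open grey plastic bin of steel bolts: 160 long (its x), 58 wide (its y), 48 high (its z), flat outside, balanced at mid length; it can be held across its 58 mm width from outside. It starts flat on the bench before the empty bay, its +x end (leading end) towards the rack but not in line with it. Its -x end, with the label holder, is the tail: the end to push.
- bin_lead (a point): Middle of the bottom edge of the bin's leading end (80 mm ahead of the bin's centre, at its underside); x along the bin towards the rack, z up through the bin.
- bin_tail (a point): Middle of the bottom edge of the bin's tail (80 mm behind the bin's centre, at its underside).
- bin: The same loose bin, 0.6 to 0.92 kg; origin at the middle of its underside. Walls and floor 4 mm thick.
- bay (a point): Middle of the empty bay's mouth, 18 mm above the bench; x points level into the bay, y across it to the left, z up. The sill's top is at z = 0; its inner face is at x = 0 give or take 6 mm (retainer set differently each time). The sill is a batten 10 thick that rises straight from the bench; behind it the bay floor is 12 mm below the sill's top. The bay is 66 wide between 9 mm walls that begin at x = -10 mm.
- rack: Plywood rack fixed to the bench, 198 deep, 159 wide, 114 high; two bays side by side; origin at bench level under the sill's inner face, midway between the bays; x into the bays. Empty bay: -y side, 37.5 mm off the middle. Walls stand 22 mm above the sill's top at the mouth and slope up from 20 mm behind the sill to a roof from 65 mm on (underside 105 mm above the bench), so nothing goes in from above.
- twin_bin: A bin of the same kind and size, seated in the rack's other bay; origin at the middle of its underside. Not to be moved.
- driver: Screwdriver with a yellow and black handle lying on the bench, 200 x 29 x 26; bystander.
- sanding_block: Black sanding block lying on the bench, 110 x 58 x 30; bystander.
- retainer: Screw mount in the empty bay's floor (origin as the rack's) that carries a locked strap with the sill in front and a sprung rubber pad 42 wide, 20 high behind. Free pad face: 156 mm behind the sill's inner face; it gives 6.8 mm at 1.6 N per mm, then is solid. The bin, nose down, tail on the sill, must squeeze it 5 to 6 mm (9 N plus 1 to 6 N friction) to clear the sill; its tail must then come down 12 mm while held in.

How it is judged:
By the outcome, as a careful person would: the job done as asked, in the order asked, and still so for the second after the job is handed in, with the robot touching nothing.
It also fails if it takes over 72 s, if anything falls off the work surface, if the arm or the gripper's body presses on something with over 40 N, if the wrist force passes 120 N, or if a joint passes its speed limit or range.

### The arm

A 6-joint arm with a two-finger parallel gripper is mounted at the origin on a cart in front of the work surface, level with it; the furniture and walls round the work are solid. World frame = base frame: x ahead of the robot, y to its left, z up, the work surface at z = 0. Lengths are in m, angles in rad, forces in N, time in s.
With the tool pointing down it reaches from about 0.3 to 0.75 m from the base axis. Payload 8.5 kg.
Tool frame: the origin (TCP) lies at the centre of the arm's flange, where the gripper is bolted on; the fingertips stand 166 mm ahead of it and the grasp point (between the pads) lies 147 mm ahead of it; z points along the fingers, y is the line along which they close (so a half turn about z gives the same grasp; the last joint's range is limited). The gripper opens to 88 mm and grips with 3 to 60 N. Pads are 18 mm wide; open, the fingers measure 123 mm over their backs; the gripper's body (75 mm by 187 mm) begins 45 mm behind the grasp point.
Start: joints at [-1.534, 0.381, 1.297, -0, 1.464, -0.215], TCP at [0.137, -0.533, 0.405] pointing down, gripper open.
Joint ranges: [-3.11, 3.11], [-0.89, 2.33], [0.22, 2.48], [-1.42, 4.56], [0.17, 2.85], [-2.88, 2.88]. Speed limits (rad/s): [2.39, 2.39, 3.14, 3.14, 3.14, 3.14].

### API

Orientations are given as a rotation vector (axis times angle).
In Python, from cell import arm gives the robot as it stands.
- The arm moves only by the tool play_rows, never from a script. Its arguments are lists of equal length, an entry for each row: "travel": the shift along the tool's x, y, z in cm, a list of three; "delta_rot": the turn, a rotation vector about the tool's x, y, z in rad, a list of three. A call has 1 to 8 rows; each row shifts and turns the commanded pose from where the row before left it, along the tool's axes as they then stand; what a row does not reach is not made up. A row lasts 1/8 s, in which the tool goes at most 62.5 mm and 10.7 degrees, less where a joint would pass 70% of its speed; a pose out of reach is approached as far as the arm can. A call is refused whole if a number of a shift passes 6.25 or a number of a turn 0.188, either way. A call with a gripper value outside its range is refused whole. "jaw" is the finger opening in cm, from 0 to 8.81, set as the call begins (left out, the last holds). The fingers move at their own pace and stop on an object; "newtons" is the grip in N (left out, the last holds). Time passes only in rows, so rows that do not move let the fingers close. It gives the time, the measured TCP pose, the force, the opening and the grip force at its end, in the units of the state.
- arm.read_state(): the state, without advancing time (a new reading comes with each control period).
- arm.snapshot(name): name is "scene" or "top"; returns a dict with "img" (400x640x3 uint8, red, green, blue), "fx", "fy", "cx", "cy" (pixels), "R" (3x3) and "t" (3): a world point X has camera coordinates R X + t. Camera axes: x right, y down, z forward; pixel columns grow to the right and rows downward; lengths in m; the calibration is good to about 2 mm. A picture is of the moment at which its call begins. There is no depth.
- arm.sign_off(): hands the job in; it is judged then, once.
The state is a dict: "time": time; "q": joint angles; "joint_velocities": joint speeds; "joint_efforts": joint torques, N m; "eef_pos": TCP position; "tcp_rot": TCP orientation; "force": force on the tool from outside, world axes, zero at the start; "moment": the same for the moment, N m; "opening": finger opening in m; "grip_force": force on a finger pad.
Only numpy, scipy, OpenCV 4.12 (cv2) and the standard library are available. Lean on these libraries where they do the work, as an engineer would, in place of code of your own. Each camera call takes 0.05 s, during which the arm holds its last target. There are 200 camera calls.

## Working session

There is one attempt and no reset: what is moved stays moved. The work goes in short steps, Python scripts to look and compute and a tool call to move; the robot and the scene stay as the last step left them, time stands still between calls to the robot, and variables do not carry over. Pictures are saved under pics/ and viewed, at most 10 in all, crops included, and the job is handed in when it is done.

Besides the shell and the picture viewer there is one more tool, called by a JSON object that holds its "name" and its "arguments", one argument or row to a line. play_rows: Moves the arm, as the interface text tells. Its arguments: {"type":"object","properties":{"travel":{"type":"array","items":{"type":"array","items":{"type":"number"}}},"delta_rot":{"type":"array","items":{"type":"array","items":{"type":"number"}}},"jaw":{"type":"number"},"newtons":{"type":"number"}},"required":["travel","delta_rot"]}

```bash
mkdir -p pics; ls; python3 - <<'E'
from cell import arm
import cv2,numpy as np,pickle
for n in("scene","top"):
    s=arm.snapshot(n); pickle.dump(s,open(n+"0.pkl","wb"))
    cv2.imwrite(f"pics/{n}0.png",s["img"][:,:,::-1])
    print(n,s["fx"],s["cx"],s["cy"],np.round(s["R"],4).tolist(),np.round(s["t"],4), np.round(-np.array(s["R"]).T@s["t"],3))
print(arm.read_state())
E
```

```text
pics
scene 405.66613994550806 318.74553516977437 197.41258758615714 [[-0.7669, -0.6417, -0.0088], [-0.2554, 0.3178, -0.9131], [0.5888, -0.698, -0.4076]] [0.4444 0.1546 0.5959] [0.029 0.652 0.388]
top 370.92031560781106 318.5265600387023 199.92442661446938 [[0.0236, -0.9997, 0.0069], [-0.9953, -0.0242, -0.0941], [0.0943, -0.0047, -0.9955]] [0.0537 0.5408 0.8691] [0.455 0.071 0.916]
{'time': 0.1, 'q': array([-1.53428110e+00,  3.81134834e-01,  1.29813178e+00, -1.96572417e-05,
        1.46359602e+00, -2.15269050e-01]), 'joint_velocities': array([-2.13233113e-06, -1.28807641e-03, -2.80855106e-03, -1.41686132e-03,
        1.11022852e-04,  1.36457418e-04]), 'joint_efforts': array([ 2.30021622e-03, -4.38651717e+01, -2.24912238e+01,  7.13495188e-02,
        3.42195213e-02, -6.94068444e-05]), 'eef_pos': array([ 0.13703415, -0.53262061,  0.40421398]), 'tcp_rot': array([-3.11547318e+00, -3.94302196e-01, -1.47423406e-04]), 'force': array([-0.27099767, -0.3298054 ,  0.04893657]), 'moment': array([-0.00163579, -0.06480981, -0.02520262]), 'grip_force': 0.0, 'opening': 0.08823247026598102}
```

View pics/scene0.png

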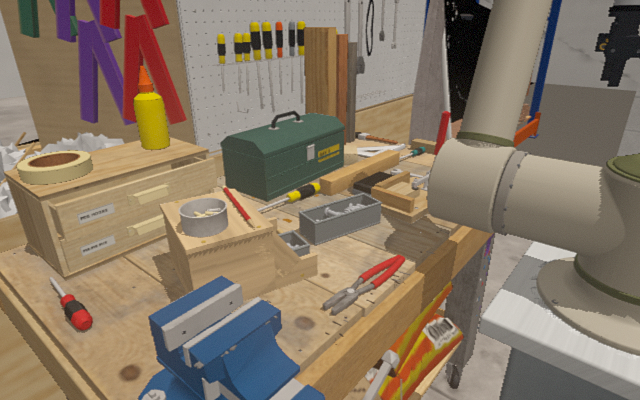

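View pics/top0.png

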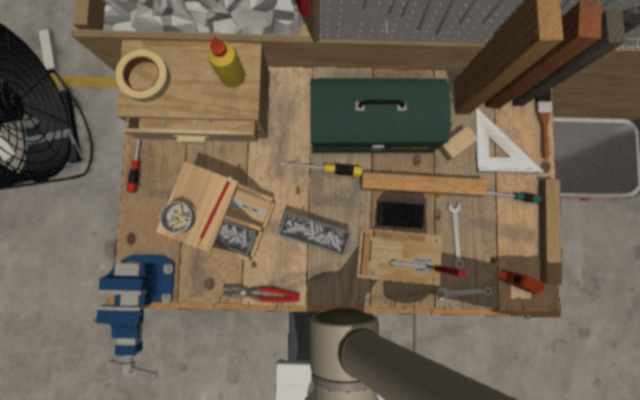

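The scene view shows the loose bin at about (340,218) and the rack with the twin at (292,242). In the top view the loose bin is at (313,229), the twin at (235,238) and the empty bay at (250,205), with the rack mouth facing right (world -y). The driver is at (325,168) and the sanding block at (400,213). I'll enlarge both views.

```bash
python3 - <<'E'
import cv2,numpy as np,pickle
a=pickle.load(open("top0.pkl","rb"))["img"][150:270,150:350,::-1]
b=pickle.load(open("scene0.pkl","rb"))["img"][170:310,150:400,::-1]
a=cv2.resize(a,None,fx=4,fy=4,interpolation=cv2.INTER_CUBIC)
b=cv2.resize(b,None,fx=3.2,fy=3.2,interpolation=cv2.INTER_CUBIC)
cv2.imwrite("pics/ca.png",a);cv2.imwrite("pics/cb.png",b)
E
```

```text
(no output)
```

View pics/ca.png

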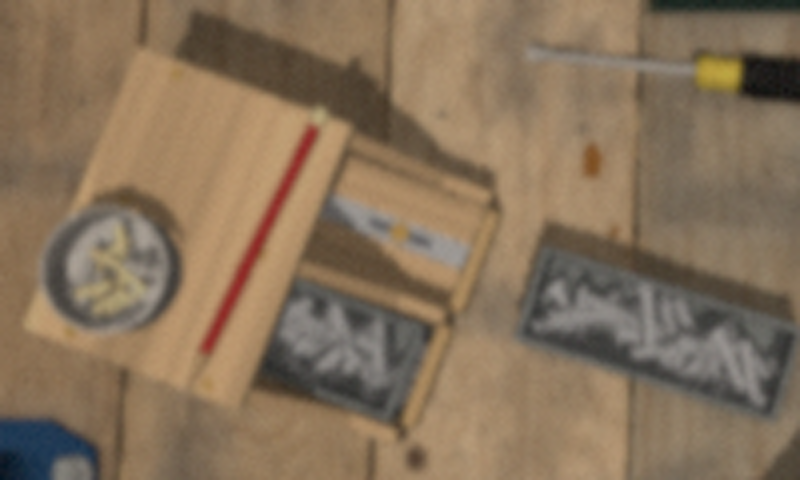

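View pics/cb.png

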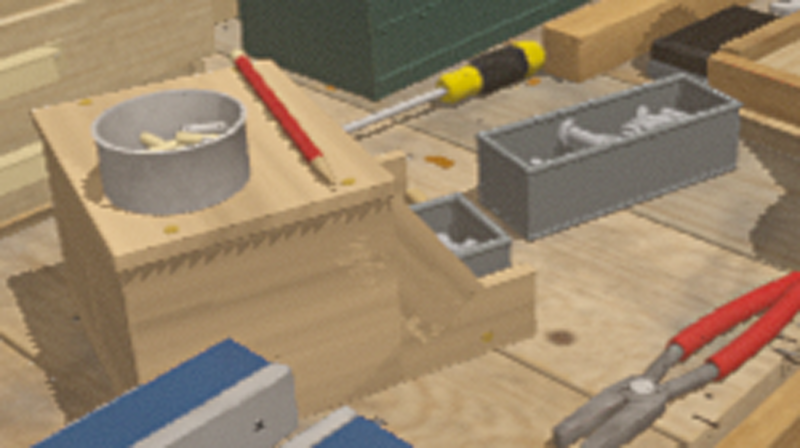

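The crops give the corners I need. Top crop: loose bin rim (545,248), (520,340), (770,415), (798,318), and roof (140,48), (352,125), (238,408), (27,328). The scene crop shows the same corners, so I'll triangulate them.

```bash
cat > h.py <<'E'
import numpy as np,pickle
C={n:pickle.load(open(n+"0.pkl","rb")) for n in("top","scene")}
def ray(n,p):
    s=C[n];R=np.array(s["R"]);t=np.array(s["t"])
    d=R.T@np.array([(p[0]-s["cx"])/s["fx"],(p[1]-s["cy"])/s["fy"],1]);return -R.T@t,d/np.linalg.norm(d)
def plane(n,p,z):
    o,d=ray(n,p);return o+d*(z-o[2])/d[2]
def tri(p,q):
    o1,d1=ray("top",p);o2,d2=ray("scene",q)
    k=np.linalg.lstsq(np.c_[d1,-d2],o2-o1,rcond=None)[0]
    a,b=o1+k[0]*d1,o2+k[1]*d2;return (a+b)/2,np.linalg.norm(a-b)
def T(x,y):return(x/4+150-.375,y/4+150-.375)
def S(x,y):return(x/3.2+150-.34,y/3.2+170-.34)
E
python3 - <<'E'
from h import *
np.set_printoptions(precision=4,suppress=True)
b=[(545,248),(520,340),(770,415),(798,318)];bs=[(480,135),(527,163),(742,103),(683,75)]
r=[(140,48),(352,125),(238,408),(27,328)];rs=[(32,108),(272,62),(392,183),(120,270)]
for nm,A,B,z in(("bin",b,bs,.048),("roof",r,rs,.114)):
    print(nm)
    for p,q in zip(A,B): print(tri(T(*p),S(*q)),plane("top",T(*p),z)[:2],plane("scene",S(*q),z)[:2])
    P=np.array([plane("top",T(*p),z)[:2] for p in A]);
    e=(P[[0,1]]-P[[3,2]] if nm=="bin" else P[[0,3]]-P[[1,2]]);print("centre",P.mean(0),"axis deg",np.degrees(np.arctan2(e[:,1],e[:,0])),np.linalg.norm(e,axis=1),np.linalg.norm(P[[0,3]]-P[[1,2]],axis=1),np.linalg.norm(P[[0,1]]-P[[3,2]],axis=1))
print("wall ends z.04",[plane("top",T(*p),.04)[:2] for p in((497,205),(450,315),(402,437))])
print("sill in/out z.018",[plane("top",T(*p),.018)[:2] for p in((475,230),(490,235))])
E
```

```text
bin
(array([0.5078, 0.1424, 0.0466]), np.float64(0.0005753217383776021)) [0.5079 0.1425] [0.5055 0.1444]
(array([0.4556, 0.1564, 0.0502]), np.float64(0.00423349160030872)) [0.4539 0.1553] [0.4602 0.1544]
(array([0.4118, 0.0075, 0.0469]), np.float64(0.005287116629771685)) [0.4141 0.0091] [0.4086 0.0078]
(array([ 0.4679, -0.0084,  0.0455]), np.float64(0.006602813016584023)) [ 0.4706 -0.0063] [ 0.4621 -0.0056]
centre [0.4616 0.0751] axis deg [75.9143 74.7584] [0.1534 0.1516] [0.0554 0.0585] [0.1534 0.1516]
roof
(array([0.6085, 0.3624, 0.1144]), np.float64(0.001705203955054751)) [0.608  0.3618] [0.6104 0.3623]
(array([0.5682, 0.2441, 0.1116]), np.float64(0.0016639821660700599)) [0.5684 0.2442] [0.5626 0.2473]
(array([0.4145, 0.2995, 0.111 ]), np.float64(0.0010673339054898766)) [0.4143 0.2983] [0.4108 0.3036]
(array([0.454 , 0.4165, 0.1064]), np.float64(0.0006609436746130538)) [0.4542 0.4135] [0.4422 0.4227]
centre [0.5112 0.3294] axis deg [71.3823 70.8952] [0.1241 0.1219] [0.1241 0.1219] [0.1623 0.1633]
wall ends z.04 [array([0.5332, 0.1724]), array([0.4676, 0.1977]), array([0.396, 0.223])]
sill in/out z.018 [array([0.5196, 0.1877]), array([0.5168, 0.1785])]
```

Heights agree with the text (bin rim about 47 mm, roof about 111 mm). The bin's centre is near (0.461,0.075) at about 74.5° yaw. The bay mouth is near (0.504,0.196) at about 70.7°. Next I'll plan the approach.

```bash
cat > g.py <<'E'
import numpy as np
from scipy.spatial.transform import Rotation as Ro
np.set_printoptions(precision=3,suppress=True)
PSI=70.7; BAY=np.array([.5041,.1962,.018])
def B(psi=PSI):
    c,s=np.cos(np.radians(psi)),np.sin(np.radians(psi));return np.array([[c,s,0],[-s,c,0],[0,0,1]])
def tool(psi,pitch=0):  # x along psi, z down; pitch>0 raises the tool x (nose up)
    return Ro.from_euler('z',psi,degrees=True)*Ro.from_rotvec([np.pi,0,0])*Ro.from_euler('y',pitch,degrees=True)
def st(arm):
    s=arm.read_state();R=Ro.from_rotvec(s["tcp_rot"]);p=np.array(s["eef_pos"]);return s,p,R
def go(arm,gp,psi,pitch=0):
    s,p,R=st(arm);Rt=tool(psi,pitch);tp=np.array(gp)-Rt.apply([0,0,.147])
    print("shift cm",R.inv().apply(tp-p)*100,"rotvec",(R.inv()*Rt).as_rotvec(),"target tcp",tp)
def bayco(p): return B()@(np.array(p)-BAY)*1000
def rep(arm):
    s,p,R=st(arm);print("t",round(s["time"],2),"tcp",p,"grasp pt bay mm",bayco(p+R.apply([0,0,.147])),"tip z",(p+R.apply([0,0,.166]))[2]*1000,"F bay",B()@s["force"],"M",np.array(s["moment"]),"open",s["opening"]*1e3,"grip",s["grip_force"],"x-yaw",np.degrees(np.arctan2(*R.apply([1,0,0])[1::-1])),"xz",np.degrees(np.arcsin(R.apply([1,0,0])[2])))
E
python3 - <<'E'
from g import *
from cell import arm
go(arm,[.4610,.0751,.15],74.5)
print("bin lead bay",bayco([.461+.08*np.cos(np.radians(74.5)),.0751+.08*np.sin(np.radians(74.5)),0]),"tail",bayco([.461-.08*np.cos(np.radians(74.5)),.0751-.08*np.sin(np.radians(74.5)),0]))
E
```

```text
shift cm [ 46.513 -50.771  10.796] rotvec [-0.001 -0.001 -1.048] target tcp [0.461 0.075 0.297]
bin lead bay [-48.715   5.954 -18.   ] tail [-208.364   -4.649  -18.   ]
```

{"name": "play_rows", "arguments": {
  "travel": [
    [3.88,-4.23,0.9],
    [3.88,-4.23,0.9],
    [3.88,-4.23,0.9],
    [3.88,-4.23,0.9],
    [3.88,-4.23,0.9],
    [3.88,-4.23,0.9],
    [3.88,-4.23,0.9],
    [3.88,-4.23,0.9]
  ],
  "delta_rot": [
    [0,0,0],
    [0,0,0],
    [0,0,0],
    [0,0,0],
    [0,0,0],
    [0,0,0],
    [0,0,0],
    [0,0,0]
  ],
  "jaw": 8.8,
  "newtons": 25
}}

```text
time: 1.1
eef_pos: [0.3538, -0.1258, 0.3325]
tcp_rot: [3.117, 0.394, 0.0]
force: [0.7, -0.9, 0.1]
opening: 0.0879
grip_force: 0.0
```

{"name": "play_rows", "arguments": {
  "travel": [
    [3.88,-4.23,0.9],
    [3.88,-4.23,0.9],
    [3.88,-4.23,0.9],
    [3.8,-4.1,0.9]
  ],
  "delta_rot": [
    [0,0,0],
    [0,0,0],
    [0,0,0],
    [0,0,0]
  ]
}}

```text
time: 1.6
eef_pos: [0.4616, 0.0755, 0.2963]
tcp_rot: [3.117, 0.395, -0.0]
force: [0.4, -0.9, -0.2]
opening: 0.0883
grip_force: 0.0
```

{"name": "play_rows", "arguments": {
  "travel": [
    [0,0,0],
    [0,0,0],
    [0,0,0],
    [0,0,0],
    [0,0,0],
    [0,0,0],
    [0,0,0]
  ],
  "delta_rot": [
    [0,0,-0.175],
    [0,0,-0.175],
    [0,0,-0.175],
    [0,0,-0.175],
    [0,0,-0.175],
    [0,0,-0.173],
    [0,0,0]
  ]
}}

```text
time: 2.48
eef_pos: [0.461, 0.0735, 0.2966]
tcp_rot: [-2.502, -1.899, 0.001]
force: [0.2, -0.2, 0.7]
opening: 0.0882
grip_force: 0.0
```

```bash
python3 - <<'E'
from g import *
from cell import arm
import cv2,pickle
rep(arm); go(arm,[.4610,.0751,.028],74.5)
s=arm.snapshot("scene");pickle.dump(s,open("scene1.pkl","wb"))
cv2.imwrite("pics/s1.png",cv2.resize(s["img"][90:290,200:480,::-1],None,fx=2.8,fy=2.8,interpolation=cv2.INTER_CUBIC))
E
```

```text
t 2.48 tcp [0.461 0.074 0.297] grasp pt bay mm [-130.075    0.222  131.584] tip z 130.58394738756755 F bay [-0.142 -0.228  0.707] M [-0.01  -0.1    0.028] open 88.24159142203581 grip 0.0 x-yaw 74.38307668222839 xz -0.004337320032337885
shift cm [ 0.156 -0.034 12.158] rotvec [-0.     0.    -0.002] target tcp [0.461 0.075 0.175]
```

View pics/s1.png

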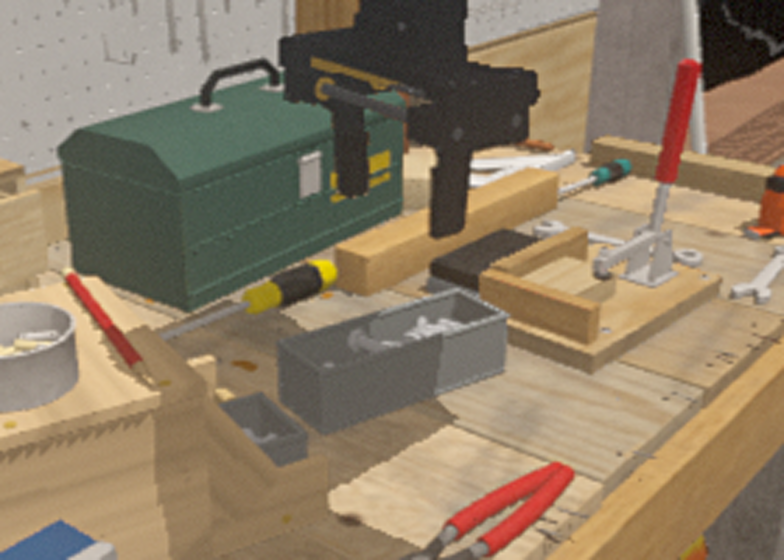

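The open fingers straddle the loose bin, with nothing else beside it. I'll go down and grip.

{"name": "play_rows", "arguments": {
  "travel": [
    [0.15,0,3],
    [0,0,3],
    [0,0,3],
    [0,0,2],
    [0,0,1.1],
    [0,0,0]
  ],
  "delta_rot": [
    [0,0,0],
    [0,0,0],
    [0,0,0],
    [0,0,0],
    [0,0,0],
    [0,0,0]
  ]
}}

```text
time: 3.28
eef_pos: [0.4615, 0.0749, 0.1755]
tcp_rot: [-2.502, -1.899, 0.001]
force: [-0.1, 0.5, -0.0]
opening: 0.0878
grip_force: 0.0
```

{"name": "play_rows", "arguments": {
  "travel": [
    [0,0,0],
    [0,0,0],
    [0,0,0],
    [0,0,0],
    [0,0,0],
    [0,0,0],
    [0,0,0],
    [0,0,0]
  ],
  "delta_rot": [
    [0,0,0],
    [0,0,0],
    [0,0,0],
    [0,0,0],
    [0,0,0],
    [0,0,0],
    [0,0,0],
    [0,0,0]
  ],
  "jaw": 5.0,
  "newtons": 30
}}

```text
time: 4.28
eef_pos: [0.4607, 0.0751, 0.176]
tcp_rot: [-2.5, -1.899, 0.002]
force: [-3.8, 0.9, 5.9]
opening: 0.058
grip_force: 30.0
```

```bash
python3 - <<'E'
from g import *
from cell import arm
rep(arm)
a=np.radians(8.5)
# pitched: tail edge at bench, bin mid 80 ahead along
s,p,R=st(arm); g=p+R.apply([0,0,.147]); hz=g[2]
psi0=74.4;u=np.array([np.cos(np.radians(psi0)),np.sin(np.radians(psi0)),0])
tail=g-80e-3*u; tail[2]=.002
g2=tail+u*(.08*np.cos(a)-hz*np.sin(a))+np.array([0,0,.08*np.sin(a)+hz*np.cos(a)])
print("pitch in place"); go(arm,g2,psi0,8.5)
# in line, lead bottom at bay x=+8: 
ub=B()[0]; lead=BAY+ub*.008; lead[2]=.160*np.sin(a)+.001
for d in(.03,0):
    g3=lead-ub*d-ub*(.08*np.cos(a)+hz*np.sin(a))+np.array([0,0,-.08*np.sin(a)+hz*np.cos(a)]);print("lead",lead,"gp",g3);go(arm,g3,PSI,8.5)
E
```

```text
t 4.28 tcp [0.461 0.075 0.176] grasp pt bay mm [-128.655    1.261   10.988] tip z 9.988206923278259 F bay [-0.418  3.867  5.876] M [ 0.184  0.842 -0.123] open 57.978843088092816 grip 29.978199787437916 x-yaw 74.44920147826038 xz -0.008668140187262748
pitch in place
shift cm [-2.692 -0.039 -1.189] rotvec [-0.002  0.149  0.001] target tcp [0.453 0.049 0.188]
lead [0.507 0.204 0.025] gp [0.469 0.097 0.041]
shift cm [ 0.141  0.099 -1.089] rotvec [-0.007  0.149  0.065] target tcp [0.462 0.076 0.187]
lead [0.507 0.204 0.025] gp [0.479 0.125 0.041]
shift cm [ 3.135  0.295 -1.09 ] rotvec [-0.007  0.149  0.065] target tcp [0.472 0.105 0.187]
```

```bash
cat >> g.py <<'E'
def rows(p,R,wp):  # wp: list of (gp,psi,pitch,n) straight segments; prints rows, axes as each row starts
    tr,ro=[],[]
    for gp,psi,pitch,n in wp:
        Rt=tool(psi,pitch);gs=p+R.apply([0,0,.147]);R0=R;dr=(R0.inv()*Rt).as_rotvec()
        for i in range(1,n+1):
            Rn=R0*Ro.from_rotvec(dr*i/n);pn=gs+(np.array(gp)-gs)*i/n-Rn.apply([0,0,.147])
            tr.append(np.round(R.inv().apply(pn-p)*100,2).tolist());ro.append(np.round((R.inv()*Rn).as_rotvec(),3).tolist());p,R=pn,Rn
    print(tr);print(ro)
E
python3 - <<'E'
from g import *
from cell import arm
a=np.radians(8.5)
s,p,R=st(arm); g=p+R.apply([0,0,.147]); hz=g[2]
psi0=74.45;u=np.array([np.cos(np.radians(psi0)),np.sin(np.radians(psi0)),0])
tail=g-80e-3*u; tail[2]=.002
g2=tail+u*(.08*np.cos(a)-hz*np.sin(a))+np.array([0,0,.08*np.sin(a)+hz*np.cos(a)])
ub=B()[0]; lead=BAY+ub*.008; lead[2]=.160*np.sin(a)+.002
g3=lead-ub*.03-ub*(.08*np.cos(a)+hz*np.sin(a))+np.array([0,0,-.08*np.sin(a)+hz*np.cos(a)])
rows(p,R,[(g2,psi0,8.5,5),(g3,PSI,8.5,3)])
E
```

```text
[[-0.54, -0.01, -0.26], [-0.53, -0.01, -0.27], [-0.52, -0.01, -0.27], [-0.52, -0.01, -0.27], [-0.51, -0.01, -0.27], [0.93, 0.05, 0.14], [0.93, 0.02, 0.14], [0.94, 0.0, 0.14]]
[[-0.0, 0.03, -0.0], [-0.0, 0.03, -0.0], [-0.0, 0.03, -0.0], [-0.0, 0.03, -0.0], [-0.0, 0.03, -0.0], [-0.003, 0.0, 0.022], [-0.003, 0.0, 0.022], [-0.003, 0.0, 0.022]]
```

{"name": "play_rows", "arguments": {
  "travel": [
    [-0.54,-0.01,-0.26],
    [-0.53,-0.01,-0.27],
    [-0.52,-0.01,-0.27],
    [-0.52,-0.01,-0.27],
    [-0.51,-0.01,-0.27],
    [0,0,0],
    [0,0,0]
  ],
  "delta_rot": [
    [0,0.03,0],
    [0,0.03,0],
    [0,0.03,0],
    [0,0.03,0],
    [0,0.03,0],
    [0,0,0],
    [0,0,0]
  ]
}}

```text
time: 5.15
eef_pos: [0.4536, 0.0493, 0.1873]
tcp_rot: [-2.425, -1.843, -0.181]
force: [0.0, -0.7, -7.0]
opening: 0.0578
grip_force: 30.0
```

{"name": "play_rows", "arguments": {
  "travel": [
    [0.93,0.05,0.14],
    [0.93,0.02,0.14],
    [0.94,0,0.14],
    [0,0,0],
    [0,0,0]
  ],
  "delta_rot": [
    [-0.003,0,0.022],
    [-0.003,0,0.022],
    [-0.003,0,0.022],
    [0,0,0],
    [0,0,0]
  ]
}}

```text
time: 5.78
eef_pos: [0.4624, 0.076, 0.1875]
tcp_rot: [-2.486, -1.764, -0.185]
force: [0.4, -0.2, -6.9]
opening: 0.0581
grip_force: 30.0
```

```bash
python3 - <<'E'
from g import *
from cell import arm
import cv2,pickle
rep(arm)
im=[]
for n,(r0,r1,c0,c1),f in(("scene",(150,290,220,460),3.2),("top",(160,260,190,370),4)):
    s=arm.snapshot(n);pickle.dump(s,open(n+"2.pkl","wb"));im.append(cv2.resize(s["img"][r0:r1,c0:c1,::-1],None,fx=f*.65,fy=f*.65,interpolation=cv2.INTER_CUBIC))
h=max(i.shape[1] for i in im)
cv2.imwrite("pics/s2.png",np.vstack([cv2.copyMakeBorder(i,0,0,0,h-i.shape[1],0) for i in im]))
E
```

```text
t 5.78 tcp [0.462 0.076 0.187] grasp pt bay mm [-105.307   -0.222   24.099] tip z 23.31108084537048 F bay [-0.069 -0.476 -6.878] M [-0.219  0.051  0.053] open 58.08205478431285 grip 29.972076918929815 x-yaw 70.68753079811611 xz 8.571411707372157
```

View pics/s2.png

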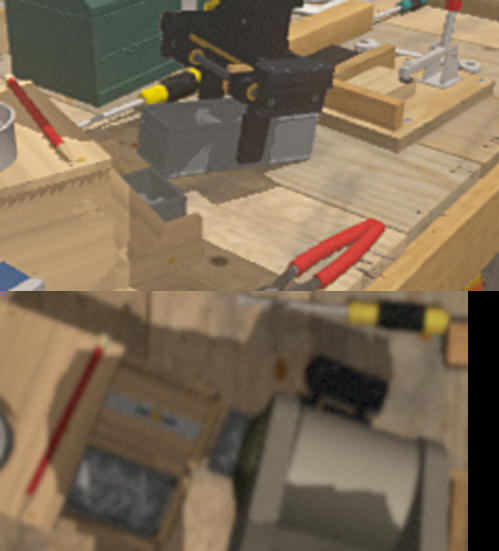

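The bin is held nose-up in front of the mouth and weighs 6.9 N. In the top half of the picture the driver and twin haven't moved. In the bottom half the lead end is at about (230,440) and the mouth at about (205,440). I want a closer look at the sideways alignment.

```bash
python3 - <<'E'
import cv2,pickle
s=pickle.load(open("top2.pkl","rb"))["img"][185:245,215:295,::-1]
cv2.imwrite("pics/t2.png",cv2.resize(s,None,fx=10,fy=10,interpolation=cv2.INTER_CUBIC))
E
```

```text
(no output)
```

View pics/t2.png

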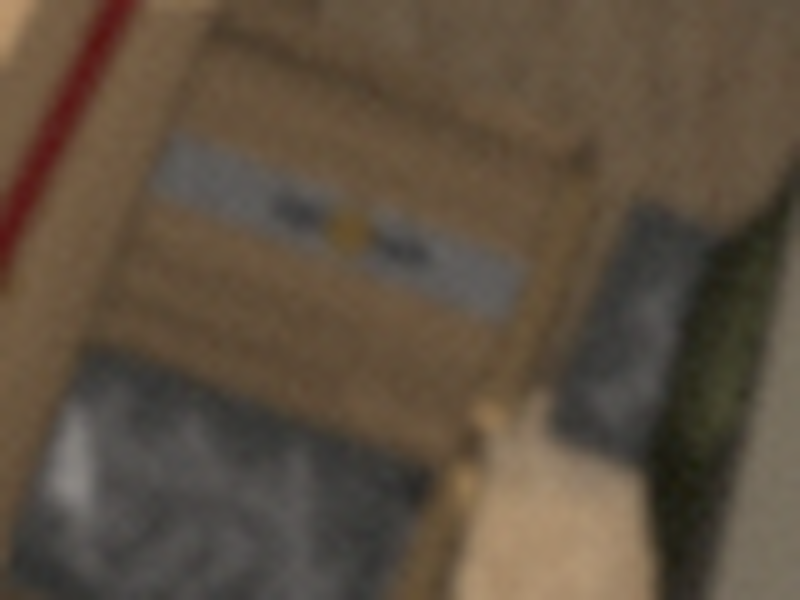

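```bash
python3 - <<'E'
from h import *
from g import bayco,np
Z=lambda x,y:(x/10+215-.45,y/10+185-.45)
f=lambda p,z:bayco(plane("top",Z(*p),z))
print("strap",f((163,167),.008),f((512,295),.008))
print("sill inner",f((525,265),.018),f((500,325),.018),"outer",f((595,165),.018),f((540,385),.018))
print("walls top z.04: outer end",f((590,150),.04),"mid wall end",f((475,415),.04), f((470,480),.04))
print("lead corners",f((638,200),.073),f((555,428),.073))
E
```

```text
strap [ 89.904   1.334 -10.   ] [ -1.606   0.393 -10.   ]
sill inner [-3.357 -7.439  0.   ] [-3.01   8.225  0.   ] outer [-10.37  -36.085  -0.   ] [-17.334  18.306   0.   ]
walls top z.04: outer end [-11.009 -37.99   22.   ] mid wall end [-8.477 29.935 22.   ] [-12.958  44.531  22.   ]
lead corners [-30.043 -29.577  55.   ] [-31.236  25.337  55.   ]
```

{"name": "play_rows", "arguments": {
  "travel": [
    [0.69,-0.1,0.1],
    [0.69,0,0.1],
    [0.69,0,0.1],
    [0.69,0,0.11],
    [0,0,0],
    [0,0,0]
  ],
  "delta_rot": [
    [0,0,-0.009],
    [0,0,0],
    [0,0,0],
    [0,0,0],
    [0,0,0],
    [0,0,0]
  ]
}}

```text
time: 6.62
eef_pos: [0.4707, 0.1027, 0.1876]
tcp_rot: [-2.479, -1.774, -0.186]
force: [0.4, -1.2, -6.6]
opening: 0.0579
grip_force: 30.0
```

{"name": "play_rows", "arguments": {
  "travel": [
    [0.01,0,0.07],
    [0.01,0,0.07],
    [0,0,0],
    [0,0,0]
  ],
  "delta_rot": [
    [0,0,0],
    [0,0,0],
    [0,0,0],
    [0,0,0]
  ]
}}

```text
time: 7.12
eef_pos: [0.4709, 0.1031, 0.1863]
tcp_rot: [-2.48, -1.774, -0.187]
force: [0.1, -0.0, -6.9]
opening: 0.0576
grip_force: 30.0
```

```bash
python3 - <<'E'
from g import *
from cell import arm
rep(arm)
s,p,R=st(arm); g=p+R.apply([0,0,.147])
# rotate down 1.2deg about tail bottom edge (80 back, 29 below grasp point in tool axes)
t=p+R.apply([-.08,0,.147+.029]); Rn=R*Ro.from_rotvec([0,-.021,0]); pn=t-Rn.apply([-.08,0,.176]); print("tail z",t[2],R.inv().apply(pn-p)*100,"lead",bayco(p+R.apply([.08,0,.176])))
E
```

```text
t 7.12 tcp [0.471 0.103 0.186] grasp pt bay mm [-76.913   0.725  22.946] tip z 22.15916573887902 F bay [ 0.006 -0.098 -6.902] M [-0.278  0.008 -0.034] open 57.59335852293597 grip 29.97200857847929 x-yaw 71.16446915505522 xz 8.591498794702037
tail z 0.00032028989631155413 [ 0.368 -0.     0.172] lead [6.519 1.391 6.222]
```

{"name": "play_rows", "arguments": {
  "travel": [
    [0.12,0,0.06],
    [0.12,0,0.06],
    [0.12,0,0.05],
    [0,0,0.03],
    [0,0,0],
    [0,0,0]
  ],
  "delta_rot": [
    [0,-0.007,0],
    [0,-0.007,0],
    [0,-0.007,0],
    [0,0,0],
    [0,0,0],
    [0,0,0]
  ]
}}

```text
time: 7.88
eef_pos: [0.4721, 0.1068, 0.1849]
tcp_rot: [-2.491, -1.782, -0.161]
force: [0.3, -0.1, -6.6]
opening: 0.0578
grip_force: 30.0
```

```bash
python3 - <<'E'
from g import *
from cell import arm
rep(arm)
s,p,R=st(arm); print("tail",bayco(p+R.apply([-.08,0,.176])),"lead",bayco(p+R.apply([.08,0,.176])))
E
```

```text
t 7.88 tcp [0.472 0.107 0.185] grasp pt bay mm [-76.073   0.731  21.088] tip z 20.245954233880205 F bay [-0.027 -0.303 -6.598] M [-0.238  0.049 -0.023] open 57.803286002462244 grip 29.971937094815075 x-yaw 71.1689323123841 xz 7.393258001315952
tail [-151.674    0.099  -17.965] lead [6.991 1.397 2.623]
```

{"name": "play_rows", "arguments": {
  "travel": [
    [0,0,0.05],
    [0,0,0.05],
    [0,0,0],
    [0,0,0]
  ],
  "delta_rot": [
    [0,0,0],
    [0,0,0],
    [0,0,0],
    [0,0,0]
  ]
}}

```text
time: 8.38
eef_pos: [0.472, 0.1068, 0.1846]
tcp_rot: [-2.491, -1.782, -0.162]
force: [-4.0, -2.5, 7.5]
opening: 0.0579
grip_force: 30.0
```

{"name": "play_rows", "arguments": {
  "travel": [
    [0.01,0,0.05],
    [0,0,0.05],
    [0,0,0],
    [0,0,0]
  ],
  "delta_rot": [
    [0,0,0],
    [0,0,0],
    [0,0,0],
    [0,0,0]
  ]
}}

```text
time: 8.88
eef_pos: [0.472, 0.1069, 0.1845]
tcp_rot: [-2.491, -1.783, -0.162]
force: [-7.7, -4.8, 18.9]
opening: 0.0579
grip_force: 30.0
```

Contact with the sill and bench has been made, and the push was a bit firm. I'll ease back up before letting go.

{"name": "play_rows", "arguments": {
  "travel": [
    [0,0,-0.06],
    [0,0,-0.06],
    [0,0,0],
    [0,0,0]
  ],
  "delta_rot": [
    [0,0,0],
    [0,0,0],
    [0,0,0],
    [0,0,0]
  ]
}}

```text
time: 9.38
eef_pos: [0.4721, 0.1068, 0.1846]
tcp_rot: [-2.491, -1.783, -0.162]
force: [-4.5, -2.9, 7.1]
opening: 0.0577
grip_force: 30.0
```

```bash
python3 - <<'E'
from g import *
from cell import arm
rep(arm)
s,p,R=st(arm); print("tail",bayco(p+R.apply([-.08,0,.176])),"lead",bayco(p+R.apply([.08,0,.176])))
E
```

```text
t 9.38 tcp [0.472 0.107 0.185] grasp pt bay mm [-76.014   0.701  20.851] tip z 20.00839755073641 F bay [-4.209  3.335  7.122] M [-0.433  0.803  0.061] open 57.734016287032674 grip 29.967910777777433 x-yaw 71.17966670178598 xz 7.3879211033840155
tail [-151.618    0.044  -18.196] lead [7.048 1.372 2.378]
```

{"name": "play_rows", "arguments": {
  "travel": [
    [0,0,-0.06],
    [0,0,0]
  ],
  "delta_rot": [
    [0,0,0],
    [0,0,0]
  ]
}}

```text
time: 9.62
eef_pos: [0.4721, 0.1068, 0.1847]
tcp_rot: [-2.491, -1.782, -0.161]
force: [-2.0, -3.0, 2.1]
opening: 0.0578
grip_force: 30.0
```

{"name": "play_rows", "arguments": {
  "travel": [
    [0,0,0],
    [0,0,0],
    [0,0,0],
    [0,0,0],
    [0,0,0],
    [0,0,0]
  ],
  "delta_rot": [
    [0,0,0],
    [0,0,0],
    [0,0,0],
    [0,0,0],
    [0,0,0],
    [0,0,0]
  ],
  "jaw": 8.0
}}

```text
time: 10.38
eef_pos: [0.4721, 0.1069, 0.1847]
tcp_rot: [-2.491, -1.782, -0.161]
force: [-0.5, 0.2, -1.0]
opening: 0.0797
grip_force: 0.0
```

```bash
python3 - <<'E'
from g import *
from cell import arm
rep(arm)
s,p,R=st(arm); ub=B()[0]; v=B()[1]
P=lambda x,y,z: BAY*[1,1,0]+ub*x+v*y+np.array([0,0,z])
# grasp point; tip 19 below. up, back, down behind tail
rows(p,R,[(P(-.076,.001,.13),71.2,7.4,3),(P(-.2,.0,.13),71.2,0,4),(P(-.2,0,.042),71.2,0,4)])
E
```

```text
t 10.38 tcp [0.472 0.107 0.185] grasp pt bay mm [-75.93    0.735  20.882] tip z 20.040153428689507 F bay [ 0.078  0.522 -0.985] M [-0.112 -0.038 -0.018] open 79.7194000331382 grip 0.0 x-yaw 71.16977763889243 xz 7.392135836196862
[[0.39, -0.01, -3.01], [0.39, -0.01, -3.01], [0.39, -0.01, -3.01], [-2.6, -0.0, -0.39], [-2.61, -0.0, -0.29], [-2.62, -0.0, -0.19], [-2.62, -0.0, -0.09], [-0.0, -0.0, 2.2], [0.0, -0.0, 2.2], [0.0, -0.0, 2.2], [0.0, -0.0, 2.2]]
[[0.0, 0.0, -0.0], [0.0, 0.0, -0.0], [0.0, 0.0, -0.0], [-0.0, -0.032, 0.0], [-0.0, -0.032, -0.0], [-0.0, -0.032, -0.0], [0.0, -0.032, -0.0], [0.0, 0.0, -0.0], [0.0, 0.0, 0.0], [0.0, 0.0, 0.0], [0.0, 0.0, 0.0]]
```

{"name": "play_rows", "arguments": {
  "travel": [
    [0.39,0,-3.01],
    [0.39,0,-3.01],
    [0.39,0,-3.01],
    [-2.6,0,-0.39],
    [-2.61,0,-0.29],
    [-2.62,0,-0.19],
    [-2.62,0,-0.09],
    [0,0,0]
  ],
  "delta_rot": [
    [0,0,0],
    [0,0,0],
    [0,0,0],
    [0,-0.032,0],
    [0,-0.032,0],
    [0,-0.032,0],
    [0,-0.032,0],
    [0,0,0]
  ]
}}

```text
time: 11.38
eef_pos: [0.438, 0.0067, 0.2769]
tcp_rot: [-2.557, -1.825, -0.002]
force: [-0.7, -1.0, 0.0]
opening: 0.0799
grip_force: 0.0
```

{"name": "play_rows", "arguments": {
  "travel": [
    [0,0,2.2],
    [0,0,2.2],
    [0,0,2.2],
    [0,0,2.2],
    [0,0,0],
    [0,0,0]
  ],
  "delta_rot": [
    [0,0,0],
    [0,0,0],
    [0,0,0],
    [0,0,0],
    [0,0,0],
    [0,0,0]
  ],
  "jaw": 1.5
}}

```text
time: 12.12
eef_pos: [0.4385, 0.0079, 0.1894]
tcp_rot: [2.554, 1.828, 0.003]
force: [0.3, -0.5, -0.7]
opening: 0.0219
grip_force: 0.0
```

```bash
python3 - <<'E'
from g import *
from cell import arm
import cv2,pickle
rep(arm)
im=[]
for n,(r0,r1,c0,c1),f in(("scene",(170,270,250,450),4),("top",(175,265,210,370),5)):
    s=arm.snapshot(n);im.append(cv2.resize(s["img"][r0:r1,c0:c1,::-1],None,fx=f*.75,fy=f*.75,interpolation=cv2.INTER_CUBIC))
cv2.imwrite("pics/s3.png",np.vstack([i[:, :600] for i in im]))
E
```

```text
t 12.12 tcp [0.439 0.008 0.189] grasp pt bay mm [-199.214   -0.541   24.418] tip z 23.41780261762885 F bay [-0.364 -0.418 -0.691] M [ 0.018 -0.074 -0.064] open 21.942310340753824 grip 0.0 x-yaw 71.18525401489889 xz 0.0745657427098904
```

View pics/s3.png

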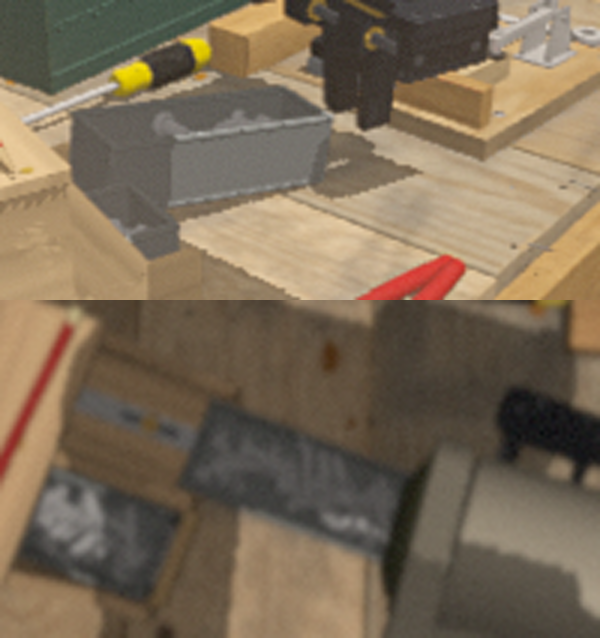

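The lead end rests on the sill with the tail on the bench. The bin is in line: its lead centre is at (197,442) and the strap end at (190,437) in the lower view. Next I push from behind.

{"name": "play_rows", "arguments": {
  "travel": [
    [1.2,0,0],
    [1.2,0,0],
    [0.4,0,0],
    [0.4,0,0],
    [0.4,0,0],
    [0.4,0,0],
    [0.4,0,0],
    [0.4,0,0]
  ],
  "delta_rot": [
    [0,0,0],
    [0,0,0],
    [0,0,0],
    [0,0,0],
    [0,0,0],
    [0,0,0],
    [0,0,0],
    [0,0,0]
  ]
}}

```text
time: 13.22
eef_pos: [0.4537, 0.0527, 0.1888]
tcp_rot: [-2.555, -1.828, 0.0]
force: [-1.3, -6.0, 0.4]
opening: 0.0151
grip_force: 3.1
```

{"name": "play_rows", "arguments": {
  "travel": [
    [0.5,0,0],
    [0.5,0,0],
    [0.5,0,0],
    [0.5,0,0]
  ],
  "delta_rot": [
    [0,0,0],
    [0,0,0],
    [0,0,0],
    [0,0,0]
  ]
}}

```text
time: 13.72
eef_pos: [0.46, 0.0716, 0.1887]
tcp_rot: [-2.555, -1.828, 0.001]
force: [-2.7, -6.3, -0.1]
opening: 0.0149
grip_force: 3.4
```

{"name": "play_rows", "arguments": {
  "travel": [
    [0.5,0,0],
    [0.5,0,0],
    [0.5,0,0],
    [0.5,0,0]
  ],
  "delta_rot": [
    [0,0,0],
    [0,0,0],
    [0,0,0],
    [0,0,0]
  ]
}}

```text
time: 14.22
eef_pos: [0.4664, 0.0903, 0.1889]
tcp_rot: [2.555, 1.828, -0.002]
force: [-3.2, -8.8, 2.4]
opening: 0.0148
grip_force: 5.0
```

```bash
python3 - <<'E'
from g import *
from cell import arm
rep(arm)
E
```

```text
t 14.22 tcp [0.466 0.09  0.189] grasp pt bay mm [-112.537    0.656   23.853] tip z 22.852628968907162 F bay [-9.343  0.164  2.375] M [-1.384  0.361 -0.014] open 14.787772928926392 grip 4.981826415751129 x-yaw 71.17838667295764 xz -0.0617777820878754
```

{"name": "play_rows", "arguments": {
  "travel": [
    [0.25,0,0],
    [0.25,0,0],
    [0.25,0,0],
    [0.25,0,0]
  ],
  "delta_rot": [
    [0,0,0],
    [0,0,0],
    [0,0,0],
    [0,0,0]
  ]
}}

```text
time: 14.72
eef_pos: [0.4696, 0.0994, 0.189]
tcp_rot: [2.554, 1.828, -0.003]
force: [-3.5, -11.6, 5.1]
opening: 0.0152
grip_force: 6.4
```

{"name": "play_rows", "arguments": {
  "travel": [
    [0.25,0,0],
    [0.25,0,0],
    [0.25,0,0],
    [0.25,0,0]
  ],
  "delta_rot": [
    [0,0,0],
    [0,0,0],
    [0,0,0],
    [0,0,0]
  ]
}}

```text
time: 15.22
eef_pos: [0.4728, 0.1086, 0.1892]
tcp_rot: [2.554, 1.828, -0.004]
force: [-6.7, -16.9, 8.7]
opening: 0.0151
grip_force: 9.0
```

```bash
python3 - <<'E'
from g import *
from cell import arm
import cv2
rep(arm)
s=arm.snapshot("scene");cv2.imwrite("pics/s4.png",cv2.resize(s["img"][160:270,240:420,::-1],None,fx=4,fy=4,interpolation=cv2.INTER_CUBIC))
E
```

```text
t 15.22 tcp [0.473 0.109 0.189] grasp pt bay mm [-93.472   0.693  24.202] tip z 23.20219643864199 F bay [-18.166   0.688   8.694] M [-2.344  0.698  0.007] open 15.117606161621024 grip 8.984654042869806 x-yaw 71.19764326464556 xz -0.15516298847301774
```

The finger's friction is pressing the tail down. I'll lift the tip as I push so the friction acts upward.

{"name": "play_rows", "arguments": {
  "travel": [
    [0,0,-0.2],
    [0,0,-0.2],
    [0,0,-0.1],
    [0,0,0]
  ],
  "delta_rot": [
    [0,0,0],
    [0,0,0],
    [0,0,0],
    [0,0,0]
  ]
}}

```text
time: 15.78
eef_pos: [0.4731, 0.1099, 0.1939]
tcp_rot: [-2.555, -1.828, -0.002]
force: [0.2, 0.5, 0.6]
opening: 0.0152
grip_force: 0.0
```

```bash
python3 - <<'E'
from g import *
from cell import arm
rep(arm)
E
```

```text
t 15.78 tcp [0.473 0.11  0.194] grasp pt bay mm [-91.555   0.648  28.891] tip z 27.891019126490168 F bay [ 0.538 -0.076  0.627] M [-0.087 -0.045  0.003] open 15.151219659654277 grip 0.0 x-yaw 71.16968692381772 xz 0.06144068178661376
```

View pics/s4.png

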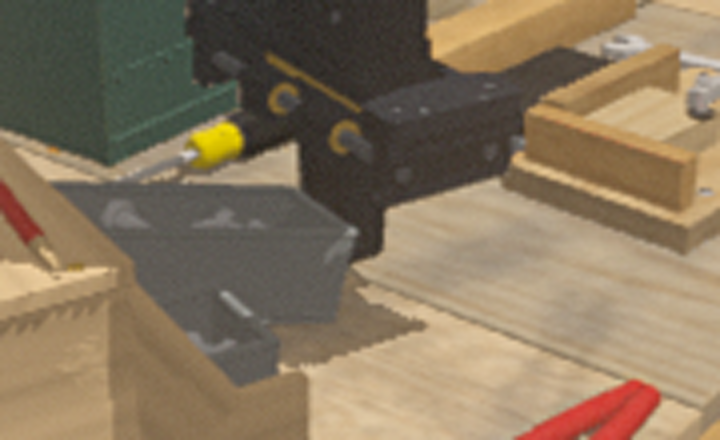

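The picture was taken just before the lift: the bin is tilted with the finger on its tail at (350,240). After the lift the force fell to zero, so the bin has tipped onto the sill. I'll carry on pushing.

{"name": "play_rows", "arguments": {
  "travel": [
    [0.3,0,0],
    [0.3,0,0],
    [0.3,0,0],
    [0.3,0,0]
  ],
  "delta_rot": [
    [0,0,0],
    [0,0,0],
    [0,0,0],
    [0,0,0]
  ]
}}

```text
time: 16.27
eef_pos: [0.4769, 0.1212, 0.1938]
tcp_rot: [-2.554, -1.828, 0.0]
force: [-1.3, -3.2, -1.6]
opening: 0.0153
grip_force: 1.4
```

{"name": "play_rows", "arguments": {
  "travel": [
    [0.4,0,0],
    [0.4,0,0],
    [0.4,0,0],
    [0.4,0,0]
  ],
  "delta_rot": [
    [0,0,0],
    [0,0,0],
    [0,0,0],
    [0,0,0]
  ]
}}

```text
time: 16.77
eef_pos: [0.4822, 0.1365, 0.1939]
tcp_rot: [-2.555, -1.828, -0.001]
force: [-0.6, -2.8, -2.0]
opening: 0.0151
grip_force: 1.6
```

```bash
python3 - <<'E'
from g import *
from cell import arm
rep(arm)
E
```

```text
t 16.77 tcp [0.482 0.137 0.194] grasp pt bay mm [-63.443   0.934  28.913] tip z 27.91264976405583 F bay [-2.851 -0.357 -1.971] M [-0.554  0.152  0.02 ] open 15.1340520938023 grip 1.5568415523011936 x-yaw 71.16965792917787 xz 0.0493372927144463
```

{"name": "play_rows", "arguments": {
  "travel": [
    [-0.1,0,-0.35],
    [0.1,0,-0.35],
    [0.4,0,0],
    [0.4,0,0],
    [0.4,0,0],
    [0.4,0,0],
    [0.4,0,0],
    [0.4,0,0]
  ],
  "delta_rot": [
    [0,0,0],
    [0,0,0],
    [0,0,0],
    [0,0,0],
    [0,0,0],
    [0,0,0],
    [0,0,0],
    [0,0,0]
  ]
}}

```text
time: 17.77
eef_pos: [0.4899, 0.1593, 0.2009]
tcp_rot: [-2.555, -1.828, -0.001]
force: [-1.1, -3.0, -1.1]
opening: 0.0151
grip_force: 1.5
```

{"name": "play_rows", "arguments": {
  "travel": [
    [0.3,0,0],
    [0.3,0,0],
    [0.3,0,0],
    [0.3,0,0],
    [0,0,0]
  ],
  "delta_rot": [
    [0,0,0],
    [0,0,0],
    [0,0,0],
    [0,0,0],
    [0,0,0]
  ]
}}

```text
time: 18.4
eef_pos: [0.4939, 0.1706, 0.2011]
tcp_rot: [-2.555, -1.828, -0.003]
force: [-1.3, -0.0, -1.3]
opening: 0.0152
grip_force: 0.4
```

```bash
python3 - <<'E'
from g import *
from cell import arm
rep(arm)
E
```

```text
t 18.4 tcp [0.494 0.171 0.201] grasp pt bay mm [-27.306   1.095  36.102] tip z 35.10208382046528 F bay [-0.456  1.212 -1.346] M [-0.209  0.048  0.016] open 15.241108293513062 grip 0.43849643153635043 x-yaw 71.17388343716308 xz 0.08906691148648155
```

{"name": "play_rows", "arguments": {
  "travel": [
    [0.2,0,0],
    [0.2,0,0],
    [0.2,0,0],
    [0.2,0,0]
  ],
  "delta_rot": [
    [0,0,0],
    [0,0,0],
    [0,0,0],
    [0,0,0]
  ]
}}

```text
time: 18.9
eef_pos: [0.4964, 0.178, 0.201]
tcp_rot: [-2.555, -1.828, -0.001]
force: [-1.1, -3.0, -1.8]
opening: 0.0148
grip_force: 1.5
```

{"name": "play_rows", "arguments": {
  "travel": [
    [0.1,0,0],
    [0.1,0,0],
    [0.1,0,0],
    [0,0,0]
  ],
  "delta_rot": [
    [0,0,0],
    [0,0,0],
    [0,0,0],
    [0,0,0]
  ]
}}

```text
time: 19.4
eef_pos: [0.4973, 0.1808, 0.201]
tcp_rot: [-2.555, -1.828, -0.002]
force: [-0.4, -2.8, -1.9]
opening: 0.0152
grip_force: 1.4
```

```bash
python3 - <<'E'
from g import *
from cell import arm
rep(arm)
E
```

```text
t 19.4 tcp [0.497 0.181 0.201] grasp pt bay mm [-16.636   1.28   35.989] tip z 34.98944576624685 F bay [-2.75  -0.55  -1.864] M [-0.456  0.087  0.033] open 15.202654497061856 grip 1.35793655519592 x-yaw 71.1658734617154 xz 0.058435516947939144
```

{"name": "play_rows", "arguments": {
  "travel": [
    [0.1,0,0],
    [0.1,0,0],
    [0,0,0]
  ],
  "delta_rot": [
    [0,0,0],
    [0,0,0],
    [0,0,0]
  ]
}}

```text
time: 19.77
eef_pos: [0.4978, 0.1825, 0.2009]
tcp_rot: [-2.555, -1.828, 0.0]
force: [-1.6, -5.3, -3.0]
opening: 0.0152
grip_force: 2.6
```

{"name": "play_rows", "arguments": {
  "travel": [
    [0.1,0,0],
    [0.1,0,0],
    [0,0,0]
  ],
  "delta_rot": [
    [0,0,0],
    [0,0,0],
    [0,0,0]
  ]
}}

```text
time: 20.15
eef_pos: [0.4983, 0.1842, 0.2007]
tcp_rot: [-2.555, -1.828, 0.002]
force: [-2.9, -6.6, -2.8]
opening: 0.0152
grip_force: 3.8
```

{"name": "play_rows", "arguments": {
  "travel": [
    [0.1,0,0],
    [0.1,0,0],
    [0,0,0]
  ],
  "delta_rot": [
    [0,0,0],
    [0,0,0],
    [0,0,0]
  ]
}}

```text
time: 20.52
eef_pos: [0.4988, 0.1858, 0.2007]
tcp_rot: [-2.555, -1.828, 0.004]
force: [-4.7, -10.3, -2.4]
opening: 0.0153
grip_force: 5.1
```

{"name": "play_rows", "arguments": {
  "travel": [
    [0.08,0,0],
    [0.08,0,0],
    [0,0,0]
  ],
  "delta_rot": [
    [0,0,0],
    [0,0,0],
    [0,0,0]
  ]
}}

```text
time: 20.9
eef_pos: [0.4992, 0.1871, 0.2006]
tcp_rot: [-2.555, -1.828, 0.005]
force: [-4.0, -11.9, -1.9]
opening: 0.015
grip_force: 6.3
```

```bash
python3 - <<'E'
from g import *
from cell import arm
rep(arm)
E
```

```text
t 20.9 tcp [0.499 0.187 0.201] grasp pt bay mm [-10.607   1.873  35.553] tip z 34.552817756350166 F bay [-12.609  -0.147  -1.877] M [-1.989  0.592 -0.047] open 14.99884487379793 grip 6.268099212102243 x-yaw 71.18077673158098 xz -0.14652646267631633
```

{"name": "play_rows", "arguments": {
  "travel": [
    [0.08,0,0],
    [0.04,0,0.1],
    [0,0,0.15],
    [0,0,0]
  ],
  "delta_rot": [
    [0,0,0],
    [0,0,0],
    [0,0,0],
    [0,0,0]
  ]
}}

```text
time: 21.4
eef_pos: [0.4995, 0.1879, 0.1978]
tcp_rot: [-2.555, -1.828, 0.007]
force: [-4.2, -15.2, -2.2]
opening: 0.0148
grip_force: 7.7
```

```bash
python3 - <<'E'
from g import *
from cell import arm
rep(arm)
E
```

```text
t 21.4 tcp [0.499 0.188 0.198] grasp pt bay mm [-9.877  1.994 32.85 ] tip z 31.850500157467295 F bay [-15.731  -1.109  -2.238] M [-2.474  0.704 -0.06 ] open 14.78286102258401 grip 7.666969707606768 x-yaw 71.17895177159585 xz -0.2039504085716901
```

{"name": "play_rows", "arguments": {
  "travel": [
    [0,0,0.15],
    [0,0,0.15],
    [0,0,0]
  ],
  "delta_rot": [
    [0,0,0],
    [0,0,0],
    [0,0,0]
  ]
}}

```text
time: 21.78
eef_pos: [0.4994, 0.1878, 0.1948]
tcp_rot: [2.555, 1.828, -0.007]
force: [-5.2, -16.0, -3.0]
opening: 0.015
grip_force: 8.1
```

{"name": "play_rows", "arguments": {
  "travel": [
    [0,0,0.15],
    [0,0,0.15],
    [0,0,0]
  ],
  "delta_rot": [
    [0,0,0],
    [0,0,0],
    [0,0,0]
  ]
}}

```text
time: 22.15
eef_pos: [0.4994, 0.1877, 0.1918]
tcp_rot: [2.555, 1.828, -0.008]
force: [-5.1, -16.1, -2.5]
opening: 0.0151
grip_force: 8.6
```

```bash
python3 - <<'E'
from g import *
from cell import arm
rep(arm)
E
```

```text
t 22.15 tcp [0.499 0.188 0.192] grasp pt bay mm [-10.125   2.044  26.792] tip z 25.791915560054555 F bay [-16.855  -0.449  -2.453] M [-2.771  0.812 -0.125] open 15.133156888816881 grip 8.639615401625633 x-yaw 71.17501989464614 xz -0.22971606336607717
```

{"name": "play_rows", "arguments": {
  "travel": [
    [-0.03,0,0.15],
    [0,0,0.12],
    [0,0,0]
  ],
  "delta_rot": [
    [0,0,0],
    [0,0,0],
    [0,0,0]
  ]
}}

```text
time: 22.52
eef_pos: [0.4994, 0.1874, 0.1893]
tcp_rot: [2.555, 1.828, -0.007]
force: [-5.2, -17.3, -0.8]
opening: 0.015
grip_force: 8.8
```

{"name": "play_rows", "arguments": {
  "travel": [
    [0,0,0.1],
    [0,0,0.05],
    [0,0,0]
  ],
  "delta_rot": [
    [0,0,0],
    [0,0,0],
    [0,0,0]
  ]
}}

```text
time: 22.9
eef_pos: [0.4993, 0.1874, 0.1887]
tcp_rot: [2.555, 1.828, -0.006]
force: [-9.0, -18.2, 8.1]
opening: 0.015
grip_force: 10.2
```

```bash
python3 - <<'E'
from g import *
from cell import arm
rep(arm)
E
```

```text
t 22.9 tcp [0.499 0.187 0.189] grasp pt bay mm [-10.434   1.9    23.656] tip z 22.65567400184723 F bay [-20.148   2.476   8.082] M [-2.664  1.103 -0.196] open 15.002040284752757 grip 10.20050902850926 x-yaw 71.16425008171643 xz -0.20117926022491345
```

The tail came down 12 mm and then met firm resistance, so it's on the bay floor. I'll withdraw and check it.

{"name": "play_rows", "arguments": {
  "travel": [
    [-0.1,0,-0.05],
    [-0.3,0,0],
    [-0.8,0,0],
    [-1.5,0,0],
    [0,0,-2.5],
    [0,0,-3.5],
    [0,0,0]
  ],
  "delta_rot": [
    [0,0,0],
    [0,0,0],
    [0,0,0],
    [0,0,0],
    [0,0,0],
    [0,0,0],
    [0,0,0]
  ]
}}

```text
time: 23.78
eef_pos: [0.4916, 0.1627, 0.251]
tcp_rot: [2.553, 1.826, 0.009]
force: [0.1, -0.0, -0.9]
opening: 0.0152
grip_force: 0.0
```

{"name": "play_rows", "arguments": {
  "travel": [
    [-4,0,0],
    [-4,0,0],
    [-4,0,0],
    [-4,0,0],
    [-4,0,0],
    [-4,0,0],
    [0,0,0]
  ],
  "delta_rot": [
    [0,0,0],
    [0,0,0],
    [0,0,0],
    [0,0,0],
    [0,0,0],
    [0,0,0],
    [0,0,0]
  ]
}}

```text
time: 24.65
eef_pos: [0.4131, -0.0658, 0.248]
tcp_rot: [-2.558, -1.823, -0.001]
force: [0.6, -0.2, -0.3]
opening: 0.015
grip_force: 0.0
```

```bash
python3 - <<'E'
from g import *
from cell import arm
import cv2,pickle
rep(arm)
im=[]
for n,(r0,r1,c0,c1),f in(("scene",(195,285,220,360),4.2),("top",(175,255,190,310),4.9)):
    s=arm.snapshot(n);pickle.dump(s,open(n+"5.pkl","wb"));im.append(cv2.resize(s["img"][r0:r1,c0:c1,::-1],(588,int(588*(r1-r0)/(c1-c0)*.75)),interpolation=cv2.INTER_CUBIC))
im=np.vstack(im);print(im.shape);cv2.imwrite("pics/s5.png",im)
E
```

```text
t 24.65 tcp [ 0.413 -0.066  0.248] grasp pt bay mm [-277.169   -0.65    83.032] tip z 82.0322276365616 F bay [-0.018 -0.594 -0.3  ] M [-0.028 -0.038  0.046] open 15.025814747108136 grip 0.0 x-yaw 70.93968931157387 xz 0.060836427065353714
(577, 588, 3)
```

View pics/s5.png

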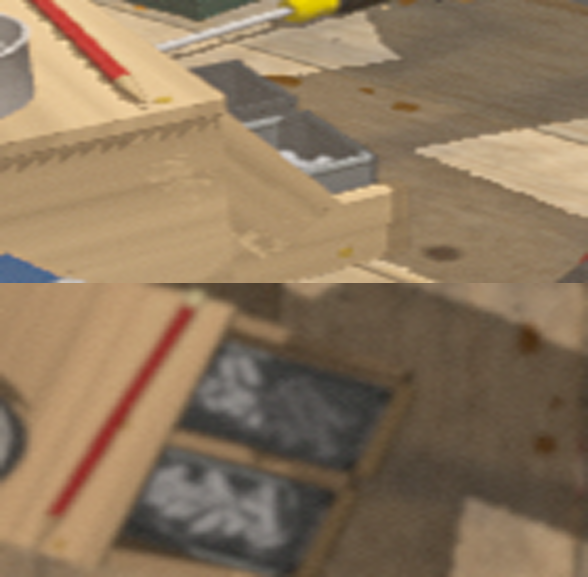

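The loose bin now lies in the empty bay beside the twin. In the lower view its tail rim runs from (393,393) to (352,468), in line with the twin's tail. I'll check the rim height, which should be about 54 mm.

```bash
python3 - <<'E'
from h import *
from g import bayco,st,rows,B,BAY
from cell import arm
t=lambda x,y:(x/4.9+190-.4,(y-283)/3.675+175-.4); s=lambda x,y:(x/4.2+220-.4,y/3.15+195-.4)
for n,a,b in(("loose -x tail",(352,468),(297,100)),("twin -x tail",(305,575),(375,157)),("twin +x tail",(337,488),(312,112))):
    p,e=tri(t(*a),s(*b));print(n,bayco(p),p[2],e)
for c in((393,393),(352,468)): print(bayco(plane("top",t(*c),.054)))
_,p,R=st(arm);ub,v=B()[:2]
P=lambda x,y,z: BAY*[1,1,0]+ub*x+v*y+np.array([0,0,z])
rows(p,R,[(P(-.004,.001,.101),71.2,0,7),(P(-.004,.001,.079),71.2,0,1)])
E
```

```text
loose -x tail [-6.469 27.193 31.21 ] 0.049210494008298133 0.0023936766684223777
twin -x tail [-7.831 96.487 28.714] 0.04671425208718702 0.007450452621972255
twin +x tail [-5.061 41.844 30.852] 0.04885204682718858 0.0008685644573579801
[ -9.066 -23.367  36.   ]
[-8.226 27.647 36.   ]
[[3.88, 0.0, 0.01], [3.88, 0.01, 0.01], [3.88, 0.01, 0.01], [3.88, 0.01, 0.01], [3.88, 0.01, 0.0], [3.88, 0.01, 0.0], [3.88, 0.01, 0.0], [-0.0, -0.0, 2.2]]
[[-0.0, -0.0, -0.0], [-0.0, -0.0, -0.0], [-0.0, -0.0, -0.0], [-0.0, -0.0, -0.0], [-0.0, -0.0, -0.0], [-0.0, -0.0, -0.0], [-0.0, -0.0, -0.0], [-0.0, -0.0, 0.0]]
```

The rim height and tail position match the twin's (49 mm against 49 mm). I'll finish with a light press on the tail rim to confirm it's down.

{"name": "play_rows", "arguments": {
  "travel": [
    [3.88,0,0],
    [3.88,0,0],
    [3.88,0,0],
    [3.88,0,0],
    [3.88,0,0],
    [3.88,0,0],
    [3.88,0,0],
    [0,0,0]
  ],
  "delta_rot": [
    [0,0,0],
    [0,0,0],
    [0,0,0],
    [0,0,0],
    [0,0,0],
    [0,0,0],
    [0,0,0],
    [0,0,0]
  ]
}}

```text
time: 25.75
eef_pos: [0.5012, 0.1961, 0.2483]
tcp_rot: [-2.55, -1.834, -0.002]
force: [-0.4, -0.3, -0.1]
opening: 0.015
grip_force: 0.0
```

{"name": "play_rows", "arguments": {
  "travel": [
    [0,0,1],
    [0,0,1],
    [0,0,0.3],
    [0,0,0]
  ],
  "delta_rot": [
    [0,0,0],
    [0,0,0],
    [0,0,0],
    [0,0,0]
  ]
}}

```text
time: 26.25
eef_pos: [0.5016, 0.1927, 0.2256]
tcp_rot: [-2.555, -1.827, -0.001]
force: [0.4, -0.7, 0.1]
opening: 0.0149
grip_force: 0.0
```

{"name": "play_rows", "arguments": {
  "travel": [
    [0,0,0.1],
    [0,0,0.1],
    [0,0,0.1],
    [0,0,0]
  ],
  "delta_rot": [
    [0,0,0],
    [0,0,0],
    [0,0,0],
    [0,0,0]
  ]
}}

```text
time: 26.75
eef_pos: [0.5015, 0.1931, 0.2228]
tcp_rot: [-2.555, -1.828, -0.001]
force: [-0.7, -0.5, 0.4]
opening: 0.015
grip_force: 0.0
```

```bash
python3 - <<'E'
from g import *
from cell import arm
rep(arm)
E
```

```text
t 26.75 tcp [0.502 0.193 0.223] grasp pt bay mm [-3.608  1.37  57.789] tip z 56.789274226070745 F bay [-0.739  0.499  0.429] M [-0.04  -0.061  0.013] open 15.042056539244115 grip 0.0 x-yaw 71.16693831513263 xz 0.05334383987356283
```

{"name": "play_rows", "arguments": {
  "travel": [
    [0,0,0.1],
    [0,0,0.1],
    [0,0,0]
  ],
  "delta_rot": [
    [0,0,0],
    [0,0,0],
    [0,0,0]
  ]
}}

```text
time: 27.12
eef_pos: [0.5015, 0.1931, 0.2207]
tcp_rot: [-2.555, -1.828, -0.001]
force: [0.1, -0.4, -0.3]
opening: 0.0153
grip_force: 0.0
```

{"name": "play_rows", "arguments": {
  "travel": [
    [0,0,0.05],
    [0,0,0.05],
    [0,0,0]
  ],
  "delta_rot": [
    [0,0,0],
    [0,0,0],
    [0,0,0]
  ]
}}

```text
time: 27.5
eef_pos: [0.5015, 0.1931, 0.2204]
tcp_rot: [2.555, 1.828, 0.002]
force: [-2.0, -0.9, 5.4]
opening: 0.0148
grip_force: 3.0
```

The rim is firm at 54 mm, so the bin is fully seated. I'll withdraw and hand in.

{"name": "play_rows", "arguments": {
  "travel": [
    [0,0,-0.5],
    [0,0,-3],
    [-2,0,-4],
    [-4,0,-4],
    [-4,0,-2],
    [-4,0,0],
    [0,0,0],
    [0,0,0]
  ],
  "delta_rot": [
    [0,0,0],
    [0,0,0],
    [0,0,0],
    [0,0,0],
    [0,0,0],
    [0,0,0],
    [0,0,0],
    [0,0,0]
  ]
}}

```text
time: 28.5
eef_pos: [0.4564, 0.0608, 0.3547]
tcp_rot: [-2.555, -1.827, -0.002]
force: [-0.4, 0.7, -0.5]
opening: 0.0151
grip_force: 0.0
```

```bash
python3 - <<'E'
from g import *
from cell import arm
import pickle
rep(arm)
a=pickle.load(open("scene5.pkl","rb"))["img"].astype(int);b=np.array(arm.snapshot("scene")["img"]).astype(int)
print("rack area change",np.abs(a-b)[210:260,265:315].mean())
print(arm.sign_off())
E
```

```text
t 28.5 tcp [0.456 0.061 0.355] grasp pt bay mm [-143.332    0.227  189.745] tip z 188.74475585652365 F bay [ 0.516  0.64  -0.527] M [-0.048 -0.05  -0.033] open 15.13943153905862 grip 0.0 x-yaw 71.152288998021 xz 0.07310940577791267
rack area change 24.5688
the job is handed in; nothing more can be done
None
```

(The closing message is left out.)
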